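# Find the rattling mystery case and show its label to the reader

## Robot

A 6-joint arm with a two-finger parallel gripper is mounted at the origin on the work surface. World frame = base frame: x ahead of the robot, y to its left, z up, the work surface at z = 0. Lengths are in m, angles in rad, forces in N, time in s.
With the tool pointing down it reaches from about 0.325 to 0.775 m from the base axis. Payload 5.5 kg.
Tool frame: the origin (TCP) lies midway between the tips of the shut fingers; the grasp point (between the pads) lies 19 mm behind it; z points along the fingers, y is the direction in which the jaws open and shut (so a half turn about z gives the same grasp; the last joint's range is limited). The gripper opens to 88 mm and grips with 3 to 60 N. Pads are 20 mm wide; open, the fingers measure 115 mm over their backs; the gripper's body (75 mm by 178 mm) begins 61 mm behind the grasp point.
Start: joints at [-1.296, 0.091, 1.231, -0, 1.82, -0.057], TCP at [0.195, -0.567, 0.223] pointing down, gripper open.
Joint ranges: [-2.87, 2.87], [-0.86, 2.18], [0.17, 2.46], [-1.51, 4.65], [0.06, 2.69], [-2.65, 2.65]. Speed limits (rad/s): [2.57, 2.57, 3.01, 3.14, 3.14, 3.14].

## Interface

Orientations are given as a 3x3 rotation matrix whose columns are the frame's x, y, z axes.
In Python, from station import env, eyes, ticket, spot_in gives the robot as it stands. The module is installed in compiled form; this text tells all that it offers.
- The arm moves only by the tool drive_tool, never from a script. Its argument "commands" is a list of rows, each a list of 3 entries, a list of its own where there are three numbers: the shift along the tool's x, y, z in cm, then the turn, a rotation vector about the tool's x, y, z in rad, then the closure, from 0 (fully open) to 1 (shut). In form: [[[dx, dy, dz], [ax, ay, az], fingers], ...]. A call has 1 to 12 rows; each row is the pose to reach, as a shift and turn from the pose measured when the call began, along the tool's axes at that moment; what a row does not reach only later rows make up. A row lasts 1/10 s, in which the tool goes at most 50 mm and 8.59 degrees, less where a joint would pass 70% of its speed; a pose out of reach is approached as far as the arm can. A call with a gripper value outside its range is refused whole. The fingers move at their own pace and stop on an object; "squeeze" is the grip in N (left out, the last holds). Time passes only in rows, so rows that repeat a pose let the fingers close. It gives the time, the measured TCP pose, the force and the opening at its end, in the units of the state.
- env.observe(): the state, without advancing time (a new reading comes with each control period).
- eyes.grab_frame(name): name is "scene" or "top" or "wrist"; returns a dict with "img" (480x640x3 uint8, red, green, blue), "K" (3x3 intrinsics, pixels), "extrinsics" (4x4, takes a point from world to camera coordinates); the wrist camera has in their place "mount" (4x4, takes a point from camera to tool coordinates, whose origin is the TCP and whose axes are the flange's). Camera axes: x right, y up, looking along -z (the intrinsics and any distortion apply to the point x, -y, -z); pixel columns grow to the right and rows downward; lengths in m; the calibration is good to about 2 mm. A picture is of the moment at which its call begins: read the wrist's pose just before it. There is no depth.
- ticket.job_done(): hands the job in, once; it reports no verdict.
Trained networks look in a picture, given as the dict that the camera call returned (one of the last four; its "shot" number tells which), for a name from the list of things; names that differ only in an ending like _2 or _b are one class to them, and where a whole thing is asked for, a point or a joint stands for the part that bears it (a point fixed in the world has none). Each returns a list of dicts, best first, with "confidence" (0 to 1); they miss things now and then, are a little off and sometimes report something else, mostly with a low value. They report only what shows in the picture. A call takes as long as a camera call. They do not tell look-alikes from the thing itself.
- spot_in(picture, query): "extent" ([left, top, width, height] in pixels, round what is visible of it).
The state is a dict: "time": time; "qpos": joint angles; "joint_vel": joint speeds; "tau": joint torques, N m; "eef_pos": TCP position; "eef_rot": TCP orientation; "force": force on the tool from outside, world axes, zero at the start; "wrist_torque": the same for the moment, N m; "width": finger opening in m.
Only numpy, scipy, OpenCV 4.12 (cv2) and the standard library are available. Lean on these libraries where they do the work, as an engineer would, in place of code of your own. Each camera call takes 0.05 s, during which the arm holds its last target. There are 200 camera calls.

## Task

Two of the three sealed blue mystery cases in the grey tray are packed tight and one has a loose steel ball in it: lift the cases one at a time and shake each briskly end to end to find the one whose ball runs and knocks, and set the quiet ones back flat in the tray. Show only that rattling case to the bar-code reader: finish while still holding it up level in the air, its label squarely in front of the reader's window and facing it from about 6 cm away. Drop nothing and leave everything else on the bench where it stands.

Things in the scene. Friction and masses are not known exactly. Their poses are not given: they have to be found in the camera images.
- case_p_mid (a point): middle of one of three look-alike sealed blue cases (120 long, 60 wide, 54 mm tall, about 0.43 kg); x along its length towards its label end, z up. One case, any of the three, holds a loose steel ball (38 mm, 0.225 kg) that runs 76 mm along the inside and knocks on the ends when shaken lengthwise or tipped; the others are packed tight and weigh about the same (each within 0.03 kg)
- case_p_label (a point): middle of this case's label, yellow with black bars, 46 wide and 44 mm tall, on its +x end, 60 mm from the middle and at the same height (it folds 15 mm over onto the lid; the other end has a red seal); x points straight out of the label, z up
- case_q_mid (a point): middle of one of three look-alike sealed blue cases (120 long, 60 wide, 54 mm tall, about 0.43 kg); x along its length towards its label end, z up. One case, any of the three, holds a loose steel ball (38 mm, 0.225 kg) that runs 76 mm along the inside and knocks on the ends when shaken lengthwise or tipped; the others are packed tight and weigh about the same (each within 0.03 kg)
- case_q_label (a point): middle of this case's label, yellow with black bars, 46 wide and 44 mm tall, on its +x end, 60 mm from the middle and at the same height (it folds 15 mm over onto the lid; the other end has a red seal); x points straight out of the label, z up
- case_r_mid (a point): middle of one of three look-alike sealed blue cases (120 long, 60 wide, 54 mm tall, about 0.43 kg); x along its length towards its label end, z up. One case, any of the three, holds a loose steel ball (38 mm, 0.225 kg) that runs 76 mm along the inside and knocks on the ends when shaken lengthwise or tipped; the others are packed tight and weigh about the same (each within 0.03 kg)
- case_r_label (a point): middle of this case's label, yellow with black bars, 46 wide and 44 mm tall, on its +x end, 60 mm from the middle and at the same height (it folds 15 mm over onto the lid; the other end has a red seal); x points straight out of the label, z up
- tray: fixed grey tray, 260 (x) by 470 (y) by 32 mm tall, walls and floor 5 mm; origin at the centre of its underside on the bench; the cases lie flat on its floor, side by side in a row along its y, about 135 mm apart, label ends away from the robot. The loose ball (called bearing in the rules) and the packing are hidden in the cases and give no pose: they can only be felt
- reader_window (a point): middle of the dark red window of the fixed hands-free bar-code reader, a grey head 62 x 82 x 86 mm on a black round foot (96 mm across, 20 mm high, reaching 13 mm in front of the window); the point is 145 mm above the bench; x points INTO the reader (the window looks out along -x), z is up
- dropper_a: amber dropper bottle with an orange bulb, 31 mm across, 97 mm tall, loose; origin at the centre of its underside; to be left alone
- dropper_b: a second amber dropper bottle, the same; origin at the centre of its underside; to be left alone
- beaker: small clear beaker, 52 mm across, 62 mm tall, loose; origin at the centre of its underside; to be left alone
- matchbox: red matchbox, 36 x 55 x 15 mm, loose; origin at the centre of its underside; to be left alone
- wash_bottle: translucent white wash bottle with red cap and bent spout, 68 mm across, 187 mm tall, the spout reaching 60 mm along its x, loose; origin at the centre of its underside; to be left alone
- dish: white evaporating dish, 68 mm across, 26 mm tall, loose; origin at the centre of its underside; to be left alone
Not all that is in view belongs to the job. Leave any brown look-alike of the part that bears case_r_mid alone.

How it is judged:
By the outcome, as a careful person would: the job done as asked, in the order asked, and still so for the second after the job is handed in, while the arm keeps its last pose, push and grip.
It also fails if it takes over 70 s, if anything falls off the work surface, if the arm or the gripper's body presses on something with over 40 N, if the wrist force passes 120 N, or if a joint passes its speed limit or range.

## Working session

There is one attempt and no reset: what is moved stays moved. The work goes in short steps, Python scripts to look and compute and a tool call to move; the robot and the scene stay as the last step left them, time stands still between calls to the robot, and variables do not carry over. Pictures are saved under pics/ and viewed, about 8 in all and at most 12, crops included, and the job is handed in when it is done.

Besides the shell and the picture viewer there is one more tool, called after "Request:" by a JSON object that holds its "fn" and its "kwargs", one argument or row to a line. drive_tool: Moves the arm, as the interface text tells. Its arguments: {"type":"object","properties":{"commands":{"type":"array","items":{"type":"array"}},"squeeze":{"type":"number"}},"required":["commands"]}

```bash
mkdir -p pics
python3 - <<'E'
from station import env, eyes, spot_in
import cv2,numpy as np
s=env.observe()
for k,v in s.items(): print(k,np.round(v,3).tolist())
for n in ("scene","top"):
    f=eyes.grab_frame(n); cv2.imwrite(f"pics/{n}0.png",f["img"][:,:,::-1])
    print(n,np.round(f["K"],1).tolist(),np.round(f["extrinsics"],4).tolist(),[k for k in f])
    for q in ("case_p_mid","case_p_label","tray","reader_window","wash_bottle","dropper_a","beaker","matchbox","dish"):
        print(q,[([round(float(a)) for a in d["extent"]],round(d["confidence"],2)) for d in spot_in(f,q)])
E
```

```text
time 0.0
qpos [-1.296, 0.092, 1.232, -0.0, 1.82, -0.057]
joint_vel [-0.0, -0.001, -0.001, 0.001, 0.001, 0.001]
tau [-0.001, -44.645, -40.645, 0.07, 0.029, -0.0]
eef_pos [0.195, -0.567, 0.222]
eef_rot [[0.945, 0.326, -0.001], [0.326, -0.945, 0.002], [0.0, -0.002, -1.0]]
force [0.049, 0.567, 0.612]
wrist_torque [-0.005, 0.007, -0.051]
width 0.087
scene [[469.9, 0.0, 320.1], [0.0, 469.9, 239.9], [0.0, 0.0, 1.0]] [[-0.8083, 0.5888, 0.0049, 0.4587], [-0.3461, -0.4818, 0.805, 0.0524], [0.4763, 0.649, 0.5932, -1.3646], [0.0, 0.0, 0.0, 1.0]] ['img', 'K', 'extrinsics', 'shot']
case_p_mid [([262, 228, 53, 44], 0.58)]
case_p_label [([264, 226, 52, 46], 0.87)]
tray [([191, 204, 192, 136], 0.75), ([284, 252, 54, 59], 0.73)]
reader_window [([334, 328, 66, 114], 0.83)]
wash_bottle [([200, 161, 25, 58], 0.91)]
dropper_a [([438, 306, 12, 36], 0.89), ([358, 301, 17, 36], 0.88)]
beaker [([216, 292, 27, 32], 0.73)]
matchbox [([429, 291, 30, 26], 0.81)]
dish [([475, 334, 38, 28], 0.87)]
top [[612.3, 0.0, 318.9], [0.0, 612.3, 243.3], [0.0, 0.0, 1.0]] [[-0.0213, -0.9998, 0.0066, -0.0696], [0.9936, -0.0204, 0.1111, -0.4996], [-0.1109, 0.0089, 0.9938, -1.557], [0.0, 0.0, 0.0, 1.0]] ['img', 'K', 'extrinsics', 'shot']
case_p_mid [([301, 135, 19, 22], 0.65), ([343, 203, 28, 48], 0.59)]
case_p_label [([344, 203, 27, 52], 0.61)]
tray [([259, 162, 189, 120], 0.77)]
reader_window [([147, 147, 53, 45], 0.88), ([287, 188, 33, 54], 0.68), ([303, 133, 18, 24], 0.44)]
wash_bottle [([465, 178, 35, 38], 0.96), ([260, 162, 188, 122], 0.45)]
dropper_a [([188, 272, 15, 14], 0.61), ([230, 225, 10, 9], 0.59)]
beaker [([304, 132, 20, 26], 0.61)]
matchbox [([213, 295, 16, 18], 0.64), ([304, 132, 22, 25], 0.38), ([189, 274, 14, 9], 0.23)]
dish [([148, 283, 27, 26], 0.61)]
```

Run:
```python
import cv2
a=cv2.imread("pics/top0.png"); b=cv2.imread("pics/scene0.png")
cv2.imwrite("pics/top0c.png",cv2.resize(a[110:330,120:520],None,fx=2,fy=2,interpolation=cv2.INTER_CUBIC))
cv2.imwrite("pics/scene0c.png",cv2.resize(b[140:460,160:540],None,fx=1.8,fy=1.8,interpolation=cv2.INTER_CUBIC))
```

```text
(no output)
```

View pics/top0c.png

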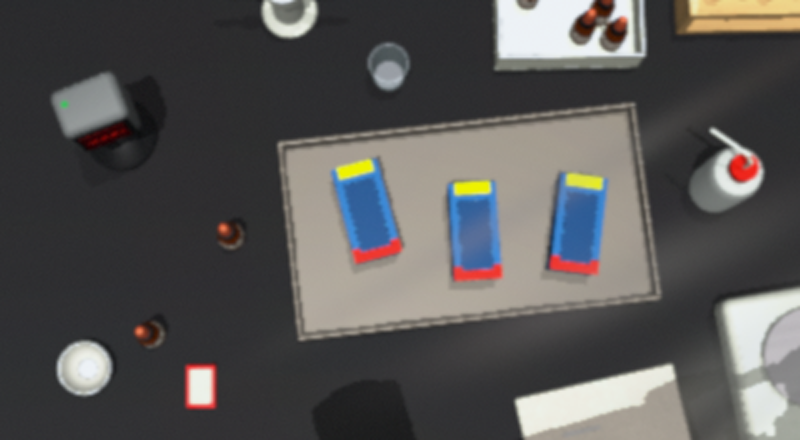

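View pics/scene0c.png

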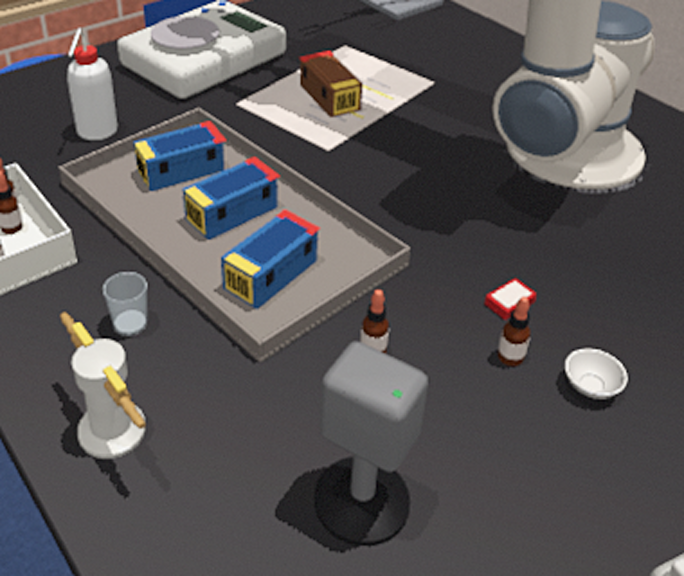

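```bash
cat > h.py <<'E'
import numpy as np, cv2
from scipy.optimize import minimize
def proj(P,K,E):
    c=(np.c_[P,np.ones(len(P))]@np.asarray(E).T)[:,:3]; p=c*[1,-1,-1]
    q=p@np.asarray(K).T; return q[:,:2]/q[:,2:]
def ray(uv,K,E,z):
    E=np.asarray(E);d=np.linalg.solve(K,[uv[0],uv[1],1])*[1,-1,-1]
    R,t=E[:3,:3],E[:3,3]; o=-R.T@t; d=R.T@d
    return o+d*(z-o[2])/d[2]
def wristE(f,s):
    T=np.eye(4);T[:3,:3]=s["eef_rot"];T[:3,3]=s["eef_pos"]
    return np.linalg.inv(T@np.asarray(f["mount"]))
def boxpts(x,y,yaw,z0,L,W,H):
    c,s=np.cos(yaw),np.sin(yaw)
    return np.array([[x+c*a-s*b,y+s*a+c*b,z] for a in(-L/2,L/2) for b in(-W/2,W/2) for z in(z0,z0+H)])
def casemask(img,ups=1):
    h=cv2.cvtColor(img,cv2.COLOR_RGB2HSV); 
    return ((h[...,1]>130)&(h[...,2]>60)).astype(np.uint8)
def fit(views,p0,dims=(.005,.12,.06,.054)):
    # views: (mask,K,E,roi x0,y0,x1,y1)
    S=4
    def cost(p):
        c=0
        for m,K,E,(x0,y0,x1,y1) in views:
            uv=(proj(boxpts(*p[:2],p[2]*.1,*dims),K,E)-[x0-.5,y0-.5])*S
            r=np.zeros(((y1-y0)*S,(x1-x0)*S),np.uint8)
            cv2.fillConvexPoly(r,cv2.convexHull(np.round(uv*16).astype(np.int32)),1,shift=4)
            M=cv2.resize(m[y0:y1,x0:x1],None,fx=S,fy=S,interpolation=cv2.INTER_NEAREST)
            c+=(M!=r).sum()/max(1,(M|r).sum())
        return c
    best=None
    for d in(0,.5,-.5):
        q=minimize(cost,np.array(p0)+[0,0,d],method="Nelder-Mead",options=dict(initial_simplex=np.array(p0)+[0,0,d]+np.array([[0,0,0],[.01,0,0],[0,.01,0],[0,0,.8]]),xatol=1e-4,fatol=1e-4))
        if best is None or q.fun<best.fun: best=q
    return best.x[0],best.x[1],best.x[2]*.1,best.fun
E
python3 - <<'E'
from h import *
from station import env, eyes
fs={n:eyes.grab_frame(n) for n in("top","scene")}
V={n:(casemask(f["img"]),f["K"],f["extrinsics"]) for n,f in fs.items()}
K,E=V["top"][1:]
for nm,(u,v),yaw in(("left",(367,210),.2),("mid",(475,230),0),("right",(578,223),-.1)):
    p=ray((120+u/2,110+v/2),K,E,.059)
    p0=[p[0],p[1],yaw*10]
    vs=[]
    for n in V:
        uv=proj(boxpts(p[0],p[1],yaw,.005,.13,.07,.054),*V[n][1:])
        lo=np.floor(uv.min(0)-3).astype(int);hi=np.ceil(uv.max(0)+4).astype(int)
        m=V[n][0]
        # keep component nearest centre
        k,lab=cv2.connectedComponents(cv2.morphologyEx(m,cv2.MORPH_CLOSE,np.ones((3,3),np.uint8)))
        c=uv.mean(0).astype(int); m=(lab==lab[c[1],c[0]]).astype(np.uint8)
        vs.append((m,*V[n][1:],(*lo,*hi)))
    print(nm,np.round(p,3)); 
    for w in (vs,vs[:1],vs[1:]): print(np.round(fit(w,p0),4))
for u,v in((108,137),(82,146),(133,125)): print("window",ray((120+u/2,110+v/2),K,E,.145))
for u,v in((52,98),(62,140),(110,73),(135,108)): print("head",ray((120+u/2,110+v/2),K,E,.19))
f=eyes.grab_frame("wrist");print(np.round(f["K"],1).tolist(),np.round(f["mount"],3).tolist())
E
```

```text
left [ 0.568 -0.042  0.059]
[ 0.5707 -0.0392  0.2473  0.1551]
[ 0.5721 -0.0392  0.2418  0.0478]
[ 0.5673 -0.0391  0.2651  0.0754]
mid [ 0.54  -0.179  0.059]
[ 0.5296 -0.1969 -0.0385  1.0569]
[ 0.5562 -0.1628 -0.0194  0.7067]
[ 0.5376 -0.178   0.0478  0.2984]
right [ 0.546 -0.311  0.059]
[ 0.5488 -0.3112 -0.1633  0.4525]
[ 0.5499 -0.3132 -0.17    0.1293]
[ 0.5463 -0.309  -0.1863  0.303 ]
window [0.65013177 0.26831067 0.145     ]
window [0.63966736 0.29964581 0.145     ]
window [0.6643473  0.23813431 0.145     ]
head [0.68807936 0.32403153 0.19      ]
head [0.63749819 0.31182579 0.19      ]
head [0.71690449 0.25602139 0.19      ]
head [0.67413863 0.22645755 0.19      ]
[[370.9, 0.0, 328.2], [0.0, 370.9, 239.9], [0.0, 0.0, 1.0]] [[0.001, 0.953, 0.303, 0.084], [1.0, -0.001, -0.001, -0.001], [-0.001, 0.303, -0.953, -0.162], [0.0, 0.0, 0.0, 1.0]]
```

Request:
{"fn": "drive_tool", "kwargs": {
  "commands": [
    [[4,-2.4,-0.3],[0,0,0.03],0],
    [[9,-5,-0.6],[0,0,0.06],0],
    [[13,-7.5,-1],[0,0,0.1],0],
    [[17,-10,-1.5],[0,0,0.13],0],
    [[21,-12,-2],[0,0,0.16],0],
    [[25,-14.5,-2.5],[0,0,0.2],0],
    [[29,-17,-3],[0,0,0.23],0],
    [[33,-19,-3],[0,0,0.26],0],
    [[37,-21.5,-3],[0,0,0.29],0],
    [[41,-24,-3],[0,0,0.32],0],
    [[45,-26,-3],[0,0,0.332],0],
    [[45.5,-26.3,-3],[0,0,0.332],0]
  ],
  "squeeze": 55
}}

```text
time: 2.35
eef_pos: [0.5422, -0.1666, 0.2519]
eef_rot: [[1.0, 0.005, -0.0], [0.005, -1.0, 0.002], [-0.0, -0.002, -1.0]]
force: [-1.3, -0.6, 0.3]
width: 0.0879
```

Run:
```python
from h import *
from station import env, eyes
s=env.observe(); f=eyes.grab_frame("wrist"); E=wristE(f,s);K=f["K"]
cv2.imwrite("pics/w1.png",f["img"][:,:,::-1]); m0=casemask(f["img"])
k,lab,st,_=cv2.connectedComponentsWithStats(cv2.morphologyEx(m0,cv2.MORPH_CLOSE,np.ones((5,5),np.uint8)))
for nm,x,y,w in(("left",.571,-.039,.247),("mid",.540,-.178,.0),("right",.549,-.312,-.17)):
    uv=proj(boxpts(x,y,w,.005,.12,.06,.054),K,E)
    c=uv.mean(0).astype(int); l=lab[c[1],c[0]]; m=(lab==l).astype(np.uint8)
    lo=np.maximum(0,np.floor(uv.min(0)-12).astype(int));hi=np.minimum([640,480],np.ceil(uv.max(0)+12).astype(int))
    print(nm,c,l,st[l],np.round(fit([(m,K,E,(*lo,*hi))],[x,y,w*10]),4))
cv2.imwrite("pics/w1m.png",np.vstack([f["img"][::2,::2,::-1],cv2.cvtColor(m0*255,cv2.COLOR_GRAY2BGR)[::2,::2]]))
```

```text
left [203 174] 1 [ 143  111  111  141 9421] [ 0.5696 -0.0379  0.2376  0.0859]
mid [340 205] 0 [     0      0    640    480 272615] [ 0.5757 -0.1648 -0.0127  0.5634]
right [469 197] 2 [ 421  138  104  134 9405] [ 0.5483 -0.3098 -0.1413  0.0688]
```

View pics/w1m.png

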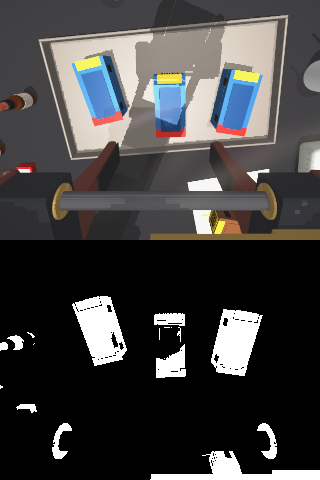

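Run:
```python
from h import *
from station import env, eyes
s=env.observe(); f=eyes.grab_frame("wrist"); E=wristE(f,s);K=f["K"]
h=cv2.cvtColor(f["img"],cv2.COLOR_RGB2HSV);m0=((h[...,1]>90)&(h[...,2]>50)).astype(np.uint8)
for nm,x,y,w in(("left",.570,-.038,.24),("mid",.540,-.178,.0),("right",.548,-.310,-.15)):
    uv=proj(boxpts(x,y,w,.005,.12,.06,.054),K,E)
    lo=np.floor(uv.min(0)-12).astype(int);hi=np.ceil(uv.max(0)+12).astype(int)
    m=np.zeros_like(m0);m[lo[1]:hi[1],lo[0]:hi[0]]=m0[lo[1]:hi[1],lo[0]:hi[0]]
    m=cv2.morphologyEx(m,cv2.MORPH_OPEN,np.ones((3,3),np.uint8))
    pts=cv2.findNonZero(m); r=np.zeros_like(m);cv2.fillConvexPoly(r,cv2.convexHull(pts),1)
    print(nm,np.round(fit([(r,K,E,(*lo,*hi))],[x,y,w*10]),4))
```

```text
left [ 0.5697 -0.0376  0.2382  0.046 ]
mid [ 0.5411 -0.1761  0.0393  0.0543]
right [ 0.5481 -0.3103 -0.1416  0.0528]
```

Request:
{"fn": "drive_tool", "kwargs": {
  "commands": [
    [[0.2,5,2],[0,0,0.05],0],
    [[0.4,9.5,4],[0,0,0.1],0],
    [[0.5,14.4,7],[0,0,0.147],0],
    [[0.5,14.4,11],[0,0,0.147],0],
    [[0.5,14.4,15],[0,0,0.147],0],
    [[0.5,14.4,19],[0,0,0.147],0],
    [[0.5,14.4,22],[0,0,0.147],0],
    [[0.5,14.4,23.5],[0,0,0.147],0],
    [[0.5,14.4,23.5],[0,0,0.147],0],
    [[0.5,14.4,23.5],[0,0,0.147],0.5],
    [[0.5,14.4,23.5],[0,0,0.147],1],
    [[0.5,14.4,23.5],[0,0,0.147],1]
  ],
  "squeeze": 58
}}

```text
time: 3.65
eef_pos: [0.5467, -0.3142, 0.0197]
eef_rot: [[0.99, -0.144, 0.002], [-0.144, -0.99, -0.002], [0.003, 0.002, -1.0]]
force: [0.5, 0.1, 0.7]
width: 0.0672
```

Request:
{"fn": "drive_tool", "kwargs": {
  "commands": [
    [[0,0,0],[0,0,0],1],
    [[0,0,0],[0,0,0],1],
    [[0,0,0],[0,0,0],1]
  ]
}}

```text
time: 3.95
eef_pos: [0.5471, -0.3142, 0.0205]
eef_rot: [[0.99, -0.144, 0.003], [-0.144, -0.99, -0.003], [0.004, 0.002, -1.0]]
force: [-0.0, 0.2, 2.8]
width: 0.0598
```

```bash
cat > st.py <<'E'
from station import env
import numpy as np
def st():
    s=env.observe()
    for k in("time","eef_pos","force","wrist_torque","width","qpos"): print(k,np.round(s[k],4).tolist())
    print("torque in tool",np.round(np.array(s["eef_rot"]).T@np.array(s["wrist_torque"]),4),"toolx",np.round(np.array(s["eef_rot"])[:,0],3))
if __name__=="__main__": st()
E
python3 st.py
```

```text
time 3.95
eef_pos [0.5471, -0.3142, 0.0205]
force [-0.03, 0.1981, 2.7804]
wrist_torque [0.3295, 0.0524, 0.0065]
width 0.0598
qpos [-0.5751, 0.2222, 1.4461, -0.0004, 1.4691, 1.1399]
torque in tool [ 0.3185 -0.0992 -0.0055] toolx [ 0.99  -0.144  0.004]
```

Request:
{"fn": "drive_tool", "kwargs": {
  "commands": [
    [[0,0,-2],[0,0,0],1],
    [[0,0,-5],[0,0,0],1],
    [[0,0,-9],[0,0,0],1],
    [[0,-2,-13],[0,0,0],1],
    [[0,-5,-17],[0,0,0],1],
    [[0,-8,-21],[0,0,0],1],
    [[0,-10,-23],[0,0,0],1],
    [[0,-10,-23],[0,0,0],1],
    [[0,-10,-23],[0,0,0],1],
    [[0,-10,-23],[0,0,0],1]
  ]
}}

```text
time: 4.95
eef_pos: [0.5599, -0.2154, 0.2473]
eef_rot: [[0.989, -0.145, -0.001], [-0.145, -0.989, -0.001], [-0.001, 0.002, -1.0]]
force: [1.2, 0.0, -4.8]
width: 0.0599
```

```bash
python3 st.py
```

```text
time 4.95
eef_pos [0.5599, -0.2154, 0.2473]
force [1.1616, 0.0054, -4.8259]
wrist_torque [0.0567, 0.0386, -0.0075]
width 0.0599
qpos [-0.423, 0.0979, 1.1798, -0.0018, 1.8643, 1.2925]
torque in tool [ 0.0506 -0.0465  0.0074] toolx [ 0.989 -0.145 -0.001]
```

Request:
{"fn": "drive_tool", "kwargs": {
  "commands": [
    [[-5,0,0],[0,0,0],1],
    [[0,0,0],[0,0,0],1],
    [[5,0,0],[0,0,0],1],
    [[0,0,0],[0,0,0],1],
    [[-5,0,0],[0,0,0],1],
    [[0,0,0],[0,0,0],1],
    [[5,0,0],[0,0,0],1],
    [[0,0,0],[0,0,0],1],
    [[-5,0,0],[0,0,0],1],
    [[0,0,0],[0,0,0],1],
    [[5,0,0],[0,0,0],1],
    [[0,0,0],[0,0,0],1]
  ]
}}

```text
time: 6.15
eef_pos: [0.5746, -0.2214, 0.2149]
eef_rot: [[0.989, -0.144, -0.037], [-0.144, -0.989, 0.016], [-0.039, -0.011, -0.999]]
force: [4.7, -4.3, -22.5]
width: 0.0598
```

Request:
{"fn": "drive_tool", "kwargs": {
  "commands": [
    [[0,0,0],[0,0.13,0],1],
    [[0,0,0],[0,0.26,0],1],
    [[0,0,0],[0,0.35,0],1],
    [[0,0,0],[0,0.35,0],1],
    [[0,0,0],[0,0.35,0],1],
    [[0,0,0],[0,0.35,0],1],
    [[0,0,0],[0,0.35,0],1],
    [[0,0,0],[0,0.35,0],1]
  ]
}}

```text
time: 6.95
eef_pos: [0.5751, -0.2214, 0.2152]
eef_rot: [[0.942, -0.144, 0.304], [-0.14, -0.99, -0.034], [0.305, -0.01, -0.952]]
force: [-0.0, 0.2, -4.0]
width: 0.0596
```

```bash
python3 st.py
```

```text
time 6.95
eef_pos [0.5751, -0.2214, 0.2152]
force [-0.0442, 0.185, -3.9794]
wrist_torque [0.0418, 0.3099, -0.0188]
width 0.0596
qpos [-0.4864, -0.145, 1.5054, 0.1124, 1.4916, 1.2379]
torque in tool [-0.0098 -0.3125  0.02  ] toolx [ 0.942 -0.14   0.305]
```

Request:
{"fn": "drive_tool", "kwargs": {
  "commands": [
    [[0,0,0],[0,-0.13,0],1],
    [[0,0,0],[0,-0.26,0],1],
    [[0,0,0],[0,-0.39,0],1],
    [[0,0,0],[0,-0.52,0],1],
    [[0,0,0],[0,-0.65,0],1],
    [[0,0,0],[0,-0.7,0],1],
    [[0,0,0],[0,-0.7,0],1],
    [[0,0,0],[0,-0.7,0],1],
    [[0,0,0],[0,-0.7,0],1],
    [[0,0,0],[0,-0.7,0],1]
  ]
}}

```text
time: 7.95
eef_pos: [0.5748, -0.2216, 0.2171]
eef_rot: [[0.917, -0.144, -0.371], [-0.13, -0.99, 0.063], [-0.376, -0.01, -0.926]]
force: [0.3, 0.3, -4.7]
width: 0.0597
```

```bash
python3 st.py
```

```text
time 7.95
eef_pos [0.5748, -0.2216, 0.2171]
force [0.2884, 0.2565, -4.6592]
wrist_torque [-0.0053, -0.3629, -0.0174]
width 0.0597
qpos [-0.3786, 0.5067, 0.7904, -0.0987, 2.2206, 1.2902]
torque in tool [ 0.0488  0.3601 -0.0049] toolx [ 0.917 -0.13  -0.376]
```

```bash
cat > rel.py <<'E'
import sys,numpy as np
from scipy.spatial.transform import Rotation as R
from station import env
x,y,z,yaw=map(float,sys.argv[1:5]); s=env.observe(); A=np.array(s["eef_rot"])
c,k=np.cos(yaw),np.sin(yaw); B=np.array([[c,k,0],[k,-c,0],[0,0,-1]])
print("t",s["time"],"shift cm",np.round(A.T@(np.array([x,y,z])-s["eef_pos"])*100,2),"turn",np.round(R.from_matrix(A.T@B).as_rotvec(),3),"w",round(s["width"],4))
E
python3 rel.py .547 -.314 .14 -.1445
```

```text
t 7.95 shift cm [1.55 9.62 7.59] turn [-0.01   0.386  0.002] w 0.0597
```

Request:
{"fn": "drive_tool", "kwargs": {
  "commands": [
    [[0,0,0],[0,0.13,0],1],
    [[0,0,0],[0,0.26,0],1],
    [[0,0,0],[-0.01,0.386,0],1],
    [[0.4,2.5,1.9],[-0.01,0.386,0],1],
    [[0.8,5,3.8],[-0.01,0.386,0],1],
    [[1.2,7.5,5.7],[-0.01,0.386,0],1],
    [[1.55,9.6,7.6],[-0.01,0.386,0],1],
    [[1.55,9.6,7.6],[-0.01,0.386,0],1],
    [[1.55,9.6,7.6],[-0.01,0.386,0],1]
  ]
}}

```text
time: 8.85
eef_pos: [0.5462, -0.3136, 0.1405]
eef_rot: [[0.99, -0.144, 0.0], [-0.144, -0.99, 0.0], [0.0, -0.0, -1.0]]
force: [0.2, 0.3, -4.6]
width: 0.0593
```

```bash
python3 rel.py .547 -.314 .0215 -.1445; python3 st.py
```

```text
t 8.85 shift cm [ 0.08  0.03 11.9 ] turn [-0. -0.  0.] w 0.0593
time 8.85
eef_pos [0.5462, -0.3136, 0.1405]
force [0.2492, 0.2929, -4.6248]
wrist_torque [0.1087, 0.0822, -0.0001]
width 0.0593
qpos [-0.5755, 0.1703, 1.2898, 0.0005, 1.6816, 1.1394]
torque in tool [ 0.0957 -0.0969  0.0001] toolx [ 0.99  -0.144  0.   ]
```

Request:
{"fn": "drive_tool", "kwargs": {
  "commands": [
    [[0,0,-2],[0,0.13,0],1],
    [[0,0,-2],[0,0.25,0],1],
    [[0,0,-2],[0,0.25,0],1],
    [[0,0,-2],[0,0.25,0],1],
    [[0,0,-2],[0,0.25,0],1],
    [[0,0,0],[0,0.13,0],1],
    [[0,0,0],[0,0,0],1],
    [[0,0,0],[0,0,0],1],
    [[0,0,0],[0,0,0],1],
    [[0,0,0],[0,0,0],1]
  ]
}}

```text
time: 9.85
eef_pos: [0.5468, -0.3137, 0.1419]
eef_rot: [[0.99, -0.143, 0.004], [-0.143, -0.99, -0.001], [0.004, 0.0, -1.0]]
force: [0.4, -0.6, -4.3]
width: 0.0599
```

```bash
python3 rel.py .547 -.314 .0215 -.1445; python3 st.py
```

```text
t 9.85 shift cm [-0.03  0.02 12.04] turn [ 0.    -0.004  0.001] w 0.0599
time 9.85
eef_pos [0.5468, -0.3137, 0.1419]
force [0.3978, -0.555, -4.301]
wrist_torque [0.0773, -0.0049, 0.0715]
width 0.0599
qpos [-0.5756, 0.1679, 1.2898, 0.0014, 1.68, 1.139]
torque in tool [ 0.0775 -0.0062 -0.0711] toolx [ 0.99  -0.143  0.004]
```

```bash
cat > avg.py <<'E'
from station import env,eyes
import numpy as np
L=[]
for i in range(7):
    s=env.observe();A=np.array(s["eef_rot"]);L.append(np.r_[A.T@s["wrist_torque"],s["force"],A[2,0]]);eyes.grab_frame("top")
L=np.array(L);print("torque tool y",np.round(L[:,1],3),"mean",np.round(L.mean(0),4),"t",s["time"])
E
python3 avg.py
```

```text
torque tool y [-0.006 -0.011 -0.041  0.007 -0.031 -0.034 -0.024] mean [ 4.6500e-02 -2.0000e-02 -2.1700e-02 -6.6500e-02  7.1500e-02 -4.3397e+00
  3.6000e-03] t 10.15
```

Request:
{"fn": "drive_tool", "kwargs": {
  "commands": [
    [[0,0,-2],[0,-0.13,0],1],
    [[0,0,-2],[0,-0.25,0],1],
    [[0,0,-2],[0,-0.25,0],1],
    [[0,0,-2],[0,-0.25,0],1],
    [[0,0,-2],[0,-0.25,0],1],
    [[0,0,0],[0,-0.13,0],1],
    [[0,0,0],[0,-0.01,0],1],
    [[0,0,0],[0,-0.01,0],1],
    [[0,0,0],[0,-0.01,0],1],
    [[0,0,0],[0,-0.01,0],1]
  ]
}}

```text
time: 11.2
eef_pos: [0.5465, -0.3143, 0.144]
eef_rot: [[0.99, -0.144, -0.006], [-0.144, -0.99, -0.001], [-0.006, 0.002, -1.0]]
force: [0.1, -0.7, -4.6]
width: 0.0599
```

```bash
python3 avg.py;python3 rel.py .547 -.314 .0215 -.1445
```

```text
torque tool y [-0.025 -0.047 -0.087 -0.085 -0.072 -0.004 -0.047] mean [ 0.0546 -0.0524  0.0317  0.0549  0.0795 -4.734  -0.0073] t 11.5
t 11.55 shift cm [ 0.17  0.02 11.97] turn [-0.     0.009  0.   ] w 0.0596
```

Request:
{"fn": "drive_tool", "kwargs": {
  "commands": [
    [[0.1,0,3],[0,0.009,0],1],
    [[0.1,0,6],[0,0.009,0],1],
    [[0.1,0,8.5],[0,0.009,0],1],
    [[0.1,0,10.2],[0,0.009,0],1],
    [[0.1,0,11.3],[0,0.009,0],1],
    [[0.1,0,11.8],[0,0.009,0],1],
    [[0.1,0,12.1],[0,0.009,0],1],
    [[0.1,0,12.1],[0,0.009,0],1],
    [[0.1,0,12.1],[0,0.009,0],1]
  ]
}}

```text
time: 12.45
eef_pos: [0.5471, -0.3142, 0.0222]
eef_rot: [[0.99, -0.144, 0.003], [-0.144, -0.99, -0.001], [0.003, 0.001, -1.0]]
force: [-2.3, 0.8, 2.2]
width: 0.0597
```

```bash
python3 st.py;python3 rel.py .547 -.314 .0205 -.1445
```

```text
time 12.45
eef_pos [0.5471, -0.3142, 0.0222]
force [-2.2716, 0.8043, 2.2235]
wrist_torque [0.4539, 0.4786, 0.0176]
width 0.0597
qpos [-0.5754, 0.2221, 1.4431, 0.0003, 1.4735, 1.1395]
torque in tool [ 0.3806 -0.5388 -0.0171] toolx [ 0.99  -0.144  0.003]
t 12.45 shift cm [-0.01 -0.02  0.17] turn [ 0.001 -0.003  0.   ] w 0.0597
```

Request:
{"fn": "drive_tool", "kwargs": {
  "commands": [
    [[0,0,0],[0,0,0],0.6],
    [[0,0,0],[0,0,0],0],
    [[0,0,0],[0,0,0],0],
    [[0,0,0],[0,0,0],0],
    [[0,0,-2],[0,0,0],0],
    [[0,0,-6],[0,0,0],0],
    [[0,0,-10],[0,0,0],0],
    [[0,0,-12],[0,0,0],0]
  ]
}}

```text
time: 13.25
eef_pos: [0.5479, -0.3148, 0.1472]
eef_rot: [[0.99, -0.144, 0.008], [-0.144, -0.99, -0.005], [0.008, 0.004, -1.0]]
force: [-0.5, -0.6, 1.3]
width: 0.0877
```

```bash
python3 rel.py .541 -.177 .019 .03;python3 rel.py .541 -.177 .12 .03
```

```text
t 13.25 shift cm [ -2.77 -13.58  12.74] turn [ 0.004 -0.008 -0.174] w 0.0877
t 13.25 shift cm [ -2.69 -13.55   2.64] turn [ 0.004 -0.008 -0.174] w 0.0877
```

Request:
{"fn": "drive_tool", "kwargs": {
  "commands": [
    [[-0.9,-4.5,0],[0,-0.008,-0.06],0],
    [[-1.8,-9,0],[0,-0.008,-0.12],0],
    [[-2.7,-13.5,1],[0,-0.008,-0.174],0],
    [[-2.7,-13.5,4],[0,-0.008,-0.174],0],
    [[-2.7,-13.5,8],[0,-0.008,-0.174],0],
    [[-2.7,-13.5,11],[0,-0.008,-0.174],0],
    [[-2.7,-13.5,12.7],[0,-0.008,-0.174],0],
    [[-2.7,-13.5,12.7],[0,-0.008,-0.174],0],
    [[-2.7,-13.5,12.7],[0,-0.008,-0.174],1],
    [[-2.7,-13.5,12.7],[0,-0.008,-0.174],1],
    [[-2.7,-13.5,12.7],[0,-0.008,-0.174],1],
    [[-2.7,-13.5,12.7],[0,-0.008,-0.174],1]
  ]
}}

```text
time: 14.45
eef_pos: [0.5424, -0.178, 0.021]
eef_rot: [[1.0, 0.03, 0.002], [0.03, -1.0, -0.005], [0.002, 0.005, -1.0]]
force: [-1.5, -0.5, 3.5]
width: 0.0599
```

Request:
{"fn": "drive_tool", "kwargs": {
  "commands": [
    [[0,0,0],[0,0,0],1],
    [[0,0,0],[0,0,0],1]
  ]
}}

```text
time: 14.65
eef_pos: [0.5423, -0.1779, 0.021]
eef_rot: [[1.0, 0.03, 0.002], [0.03, -1.0, -0.004], [0.002, 0.005, -1.0]]
force: [0.1, 0.2, -1.2]
width: 0.0595
```

```bash
python3 st.py
```

```text
time 14.65
eef_pos [0.5423, -0.1779, 0.021]
force [0.1141, 0.1578, -1.2163]
wrist_torque [0.1374, 0.0651, 0.0409]
width 0.0595
qpos [-0.3745, 0.0657, 1.6171, -0.0035, 1.4553, 1.1667]
torque in tool [ 0.1393 -0.0607 -0.041 ] toolx [1.    0.03  0.002]
```

Request:
{"fn": "drive_tool", "kwargs": {
  "commands": [
    [[0,0,-2],[0,0,0],1],
    [[0,0,-5],[0,0,0],1],
    [[0,0,-9],[0,0,0],1],
    [[0,0,-13],[0,0,0],1],
    [[0,0,-17],[0,0,0],1],
    [[0,0,-21],[0,0,0],1],
    [[0,0,-23],[0,0,0],1],
    [[0,0,-23],[0,0,0],1]
  ]
}}

```text
time: 15.45
eef_pos: [0.5428, -0.1774, 0.2547]
eef_rot: [[1.0, 0.03, 0.008], [0.03, -1.0, -0.007], [0.008, 0.007, -1.0]]
force: [-0.3, 1.2, -4.1]
width: 0.0595
```

Request:
{"fn": "drive_tool", "kwargs": {
  "commands": [
    [[-5,0,0],[0,0,0],1],
    [[0,0,0],[0,0,0],1],
    [[5,0,0],[0,0,0],1],
    [[0,0,0],[0,0,0],1],
    [[-5,0,0],[0,0,0],1],
    [[0,0,0],[0,0,0],1],
    [[5,0,0],[0,0,0],1],
    [[0,0,0],[0,0,0],1],
    [[-5,0,0],[0,0,0],1],
    [[0,0,0],[0,0,0],1],
    [[5,0,0],[0,0,0],1],
    [[0,0,0],[0,0,0],1]
  ]
}}

```text
time: 16.65
eef_pos: [0.5557, -0.1794, 0.2256]
eef_rot: [[0.999, 0.033, -0.028], [0.034, -0.999, 0.009], [-0.028, -0.01, -1.0]]
force: [-5.6, 0.7, -21.1]
width: 0.0602
```

Request:
{"fn": "drive_tool", "kwargs": {
  "commands": [
    [[0,0,0],[0,0.13,0],1],
    [[0,0,0],[0,0.25,0],1],
    [[0,0,0],[0,0.25,0],1],
    [[0,0,0],[0,0.25,0],1],
    [[0,0,0],[0,0.25,0],1],
    [[0,0,0],[0,0.13,0],1],
    [[0,0,0],[0,0.03,0],1],
    [[0,0,0],[0,0.03,0],1],
    [[0,0,0],[0,0.03,0],1],
    [[0,0,0],[0,0.03,0],1]
  ]
}}

```text
time: 17.65
eef_pos: [0.556, -0.1794, 0.2267]
eef_rot: [[0.999, 0.034, 0.005], [0.034, -0.999, 0.01], [0.005, -0.009, -1.0]]
force: [-0.6, 0.0, -3.7]
width: 0.0597
```

```bash
python3 avg.py; python3 rel.py .542 -.178 .14 .03
```

```text
torque tool y [-0.01  -0.017 -0.014 -0.039  0.058  0.017 -0.001] mean [ 9.2000e-03 -8.0000e-04 -1.2400e-02 -5.2900e-02 -2.2280e-01 -3.9402e+00
  4.7000e-03] t 17.95
t 18.0 shift cm [-1.36 -0.11  8.61] turn [-0.01  -0.003  0.003] w 0.0597
```

Nose-up then level: ≈0. Now nose-down.

Request:
{"fn": "drive_tool", "kwargs": {
  "commands": [
    [[0,0,0],[0,-0.13,0],1],
    [[0,0,0],[0,-0.25,0],1],
    [[0,0,0],[0,-0.25,0],1],
    [[0,0,0],[0,-0.25,0],1],
    [[0,0,0],[0,-0.25,0],1],
    [[0,0,0],[0,-0.13,0],1],
    [[0,0,0],[0,-0.01,0],1],
    [[0,0,0],[0,-0.01,0],1],
    [[0,0,0],[0,-0.01,0],1],
    [[0,0,0],[0,-0.01,0],1]
  ]
}}

```text
time: 19.0
eef_pos: [0.5556, -0.1797, 0.2276]
eef_rot: [[0.999, 0.033, -0.006], [0.033, -0.999, 0.009], [-0.006, -0.009, -1.0]]
force: [0.1, -1.0, -4.4]
width: 0.0599
```

```bash
python3 avg.py; python3 rel.py .542 -.178 .14 .03
```

```text
torque tool y [ 0.008 -0.026  0.027  0.023  0.025  0.024  0.003] mean [ 1.6300e-02  1.2000e-02  2.4000e-03  1.7090e-01 -2.3790e-01 -3.8703e+00
 -7.0000e-03] t 19.3
t 19.35 shift cm [-1.31 -0.11  8.58] turn [-0.01   0.008  0.003] w 0.0596
```

Request:
{"fn": "drive_tool", "kwargs": {
  "commands": [
    [[-0.6,-0.1,4],[-0.01,0.008,0],1],
    [[-1.2,-0.1,8],[-0.01,0.008,0],1],
    [[-1.2,-0.1,12],[-0.01,0.008,0],1],
    [[-1.2,-0.1,15],[-0.01,0.008,0],1],
    [[-1.2,-0.1,17.5],[-0.01,0.008,0],1],
    [[-1.2,-0.1,19.2],[-0.01,0.008,0],1],
    [[-1.2,-0.1,20.2],[-0.01,0.008,0],1],
    [[-1.2,-0.1,20.5],[-0.01,0.008,0],1],
    [[-1.2,-0.1,20.5],[-0.01,0.008,0],1]
  ]
}}

```text
time: 20.25
eef_pos: [0.5426, -0.177, 0.0216]
eef_rot: [[0.999, 0.033, 0.001], [0.033, -0.999, -0.0], [0.001, 0.0, -1.0]]
force: [0.3, -0.5, -4.3]
width: 0.0602
```

```bash
python3 st.py;python3 rel.py .542 -.178 .021 .03
```

```text
time 20.25
eef_pos [0.5426, -0.177, 0.0216]
force [0.3403, -0.4788, -4.2877]
wrist_torque [-0.0061, 0.0065, -0.0676]
width 0.0602
qpos [-0.375, 0.0669, 1.6145, 0.0002, 1.4589, 1.1623]
torque in tool [-0.006  -0.0068  0.0676] toolx [0.999 0.033 0.001]
t 20.25 shift cm [-0.07  0.1   0.06] turn [ 0.    -0.001  0.004] w 0.0602
```

Request:
{"fn": "drive_tool", "kwargs": {
  "commands": [
    [[0,0,0.15],[0,0,0],1],
    [[0,0,0.15],[0,0,0],1],
    [[0,0,0.15],[0,0,0],0.8],
    [[0,0,0.15],[0,0,0],0],
    [[0,0,0.1],[0,0,0],0],
    [[0,0,0],[0,0,0],0],
    [[0,0,-2],[0,0,0],0],
    [[0,0,-6],[0,0,0],0],
    [[0,0,-10],[0,0,0],0],
    [[0,0,-12],[0,0,0],0]
  ]
}}

```text
time: 21.25
eef_pos: [0.5439, -0.1775, 0.1461]
eef_rot: [[0.999, 0.034, 0.007], [0.034, -0.999, -0.003], [0.007, 0.003, -1.0]]
force: [0.5, 0.4, 1.2]
width: 0.0878
```

```bash
python3 rel.py .5697 -.038 .019 .238
```

```text
t 21.25 shift cm [  2.96 -13.89  12.69] turn [ 0.003 -0.007 -0.204] w 0.0878
```

Request:
{"fn": "drive_tool", "kwargs": {
  "commands": [
    [[1,-4.6,0],[0,-0.007,-0.07],0],
    [[2,-9.2,0],[0,-0.007,-0.14],0],
    [[2.95,-13.9,1],[0,-0.007,-0.204],0],
    [[2.95,-13.9,4],[0,-0.007,-0.204],0],
    [[2.95,-13.9,8],[0,-0.007,-0.204],0],
    [[2.95,-13.9,11],[0,-0.007,-0.204],0],
    [[2.95,-13.9,12.7],[0,-0.007,-0.204],0],
    [[2.95,-13.9,12.7],[0,-0.007,-0.204],0],
    [[2.95,-13.9,12.7],[0,-0.007,-0.204],1],
    [[2.95,-13.9,12.7],[0,-0.007,-0.204],1],
    [[2.95,-13.9,12.7],[0,-0.007,-0.204],1],
    [[2.95,-13.9,12.7],[0,-0.007,-0.204],1]
  ]
}}

```text
time: 22.45
eef_pos: [0.5705, -0.0382, 0.0204]
eef_rot: [[0.972, 0.235, 0.003], [0.235, -0.972, -0.004], [0.001, 0.005, -1.0]]
force: [-1.2, 0.4, 3.3]
width: 0.0597
```

Request:
{"fn": "drive_tool", "kwargs": {
  "commands": [
    [[0,0,0],[0,0,0],1],
    [[0,0,0],[0,0,0],1],
    [[0,0,-2],[0,0,0],1],
    [[0,0,-5],[0,0,0],1],
    [[0,0,-9],[0,0,0],1],
    [[0,0,-13],[0,0,0],1],
    [[0,0,-17],[0,0,0],1],
    [[0,0,-21],[0,0,0],1],
    [[0,0,-23],[0,0,0],1],
    [[0,0,-23],[0,0,0],1]
  ]
}}

```text
time: 23.45
eef_pos: [0.5709, -0.0374, 0.2542]
eef_rot: [[0.972, 0.235, 0.009], [0.235, -0.972, -0.005], [0.007, 0.007, -1.0]]
force: [0.3, -0.2, -4.0]
width: 0.0596
```

Request:
{"fn": "drive_tool", "kwargs": {
  "commands": [
    [[-5,0,0],[0,0,0],1],
    [[0,0,0],[0,0,0],1],
    [[5,0,0],[0,0,0],1],
    [[0,0,0],[0,0,0],1],
    [[-5,0,0],[0,0,0],1],
    [[0,0,0],[0,0,0],1],
    [[5,0,0],[0,0,0],1],
    [[0,0,0],[0,0,0],1],
    [[-5,0,0],[0,0,0],1],
    [[0,0,0],[0,0,0],1],
    [[5,0,0],[0,0,0],1],
    [[0,0,0],[0,0,0],1]
  ]
}}

```text
time: 24.65
eef_pos: [0.5844, -0.0364, 0.2242]
eef_rot: [[0.971, 0.238, -0.031], [0.238, -0.971, 0.002], [-0.03, -0.009, -1.0]]
force: [-8.2, -0.0, -23.5]
width: 0.0596
```

Request:
{"fn": "drive_tool", "kwargs": {
  "commands": [
    [[0,0,0],[0,0.13,0],1],
    [[0,0,0],[0,0.25,0],1],
    [[0,0,0],[0,0.25,0],1],
    [[0,0,0],[0,0.25,0],1],
    [[0,0,0],[0,0.25,0],1],
    [[0,0,0],[0,0.13,0],1],
    [[0,0,0],[0,0.03,0],1],
    [[0,0,0],[0,0.03,0],1],
    [[0,0,0],[0,0.03,0],1],
    [[0,0,0],[0,0.03,0],1]
  ]
}}

```text
time: 25.65
eef_pos: [0.5847, -0.0364, 0.2254]
eef_rot: [[0.971, 0.239, 0.001], [0.239, -0.971, 0.009], [0.004, -0.009, -1.0]]
force: [-0.0, -0.8, -4.4]
width: 0.0594
```

```bash
python3 avg.py; python3 rel.py .5705 -.038 .14 .238
```

```text
torque tool y [-0.046 -0.004 -0.012  0.014 -0.019  0.012  0.019] mean [-7.0000e-04 -5.3000e-03  1.8600e-02  5.2500e-02 -1.8030e-01 -4.0876e+00
  2.9000e-03] t 25.95
t 26.0 shift cm [-1.37 -0.11  8.48] turn [-0.009 -0.002  0.002] w 0.0594
```

Request:
{"fn": "drive_tool", "kwargs": {
  "commands": [
    [[0,0,0],[0,-0.13,0],1],
    [[0,0,0],[0,-0.25,0],1],
    [[0,0,0],[0,-0.25,0],1],
    [[0,0,0],[0,-0.25,0],1],
    [[0,0,0],[0,-0.25,0],1],
    [[0,0,0],[0,-0.13,0],1],
    [[0,0,0],[0,-0.01,0],1],
    [[0,0,0],[0,-0.01,0],1],
    [[0,0,0],[0,-0.01,0],1],
    [[0,0,0],[0,-0.01,0],1]
  ]
}}

```text
time: 27.0
eef_pos: [0.5843, -0.0367, 0.2264]
eef_rot: [[0.971, 0.238, -0.009], [0.238, -0.971, 0.006], [-0.007, -0.008, -1.0]]
force: [0.1, 0.8, -3.9]
width: 0.06
```

```bash
python3 avg.py; python3 rel.py .5705 -.038 .14 .238
```

```text
torque tool y [ 0.065  0.001  0.051  0.019 -0.012 -0.025  0.072] mean [-0.0081  0.0243  0.0115 -0.2094  0.3806 -4.2354 -0.0088] t 27.3
t 27.35 shift cm [-1.31 -0.1   8.45] turn [-0.009  0.009  0.003] w 0.0594
```

Request:
{"fn": "drive_tool", "kwargs": {
  "commands": [
    [[0,0,0],[0,0.15,0],1],
    [[0,0,0],[0,0.3,0],1],
    [[0,0,0],[0,0.35,0],1],
    [[0,0,0],[0,0.35,0],1],
    [[0,0,0],[0,0.35,0],1],
    [[0,0,0],[0,0.35,0],1],
    [[0,0,0],[0,0.35,0],1]
  ]
}}

```text
time: 28.05
eef_pos: [0.5851, -0.0362, 0.2244]
eef_rot: [[0.916, 0.239, 0.321], [0.222, -0.971, 0.088], [0.333, -0.009, -0.943]]
force: [-0.2, 0.0, -5.0]
width: 0.0598
```

```bash
python3 avg.py
```

```text
torque tool y [-0.383 -0.371 -0.37  -0.389 -0.411 -0.334 -0.345] mean [-0.0284 -0.3719  0.0061 -0.1925  0.0123 -4.0994  0.3333] t 28.35
```

Request:
{"fn": "drive_tool", "kwargs": {
  "commands": [
    [[0,0,0],[0,-0.15,0],1],
    [[0,0,0],[0,-0.3,0],1],
    [[0,0,0],[0,-0.45,0],1],
    [[0,0,0],[0,-0.6,0],1],
    [[0,0,0],[0,-0.7,0],1],
    [[0,0,0],[0,-0.7,0],1],
    [[0,0,0],[0,-0.7,0],1],
    [[0,0,0],[0,-0.7,0],1],
    [[0,0,0],[0,-0.7,0],1]
  ]
}}

```text
time: 29.3
eef_pos: [0.5842, -0.0368, 0.2268]
eef_rot: [[0.91, 0.238, -0.339], [0.226, -0.971, -0.075], [-0.347, -0.008, -0.938]]
force: [0.5, 0.7, -4.1]
width: 0.0597
```

```bash
python3 avg.py
```

```text
torque tool y [0.378 0.391 0.451 0.485 0.449 0.411 0.425] mean [ 0.0068  0.427   0.0081 -0.0407  0.2748 -4.0309 -0.3488] t 29.6
```

```bash
python3 rel.py .5705 -.038 .14 .236
```

```text
t 29.65 shift cm [ 1.67 -0.1   8.41] turn [-0.008  0.359  0.006] w 0.0599
```

Request:
{"fn": "drive_tool", "kwargs": {
  "commands": [
    [[0,0,0],[0,0.15,0],1],
    [[0.4,0,2],[0,0.3,0],1],
    [[0.8,0,4],[-0.008,0.359,0.006],1],
    [[1.2,-0.1,6],[-0.008,0.359,0.006],1],
    [[1.67,-0.1,8.4],[-0.008,0.359,0.006],1],
    [[1.67,-0.1,8.4],[-0.008,0.359,0.006],1],
    [[1.67,-0.1,8.4],[-0.008,0.359,0.006],1]
  ]
}}

```text
time: 30.35
eef_pos: [0.5702, -0.038, 0.1402]
eef_rot: [[0.972, 0.234, -0.001], [0.234, -0.972, 0.0], [-0.001, -0.001, -1.0]]
force: [0.8, 0.1, -2.4]
width: 0.0595
```

```bash
python3 rel.py .5705 -.038 .0205 .236
```

```text
t 30.35 shift cm [5.000e-02 1.000e-02 1.197e+01] turn [-0.001  0.001  0.   ] w 0.0595
```

Request:
{"fn": "drive_tool", "kwargs": {
  "commands": [
    [[0,0,3.5],[0,0,0],1],
    [[0,0,7],[0,0,0],1],
    [[0,0,9.5],[0,0,0],1],
    [[0,0,11],[0,0,0],1],
    [[0,0,11.7],[0,0,0],1],
    [[0,0,12.1],[0,0,0],1],
    [[0,0,12.1],[0,0,0],1],
    [[0,0,12.1],[0,0,0],1]
  ]
}}

```text
time: 31.15
eef_pos: [0.5715, -0.0381, 0.0215]
eef_rot: [[0.972, 0.234, 0.002], [0.234, -0.972, 0.0], [0.002, 0.001, -1.0]]
force: [0.1, 1.1, 0.4]
width: 0.0599
```

```bash
python3 rel.py .5705 -.038 .0205 .236; python3 st.py
```

```text
t 31.15 shift cm [-0.09 -0.03  0.1 ] turn [ 0.001 -0.002  0.   ] w 0.0599
time 31.15
eef_pos [0.5715, -0.0381, 0.0215]
force [0.0536, 1.1357, 0.3786]
wrist_torque [0.0636, 0.2374, 0.035]
width 0.0599
qpos [-0.1262, 0.0712, 1.6103, 0.0003, 1.4576, 1.2084]
torque in tool [ 0.1175 -0.2159 -0.0348] toolx [0.972 0.234 0.002]
```

Resting. Release, rise above the mid case and look from there (cases and reader).

Request:
{"fn": "drive_tool", "kwargs": {
  "commands": [
    [[0,0,0],[0,0,0],0.6],
    [[0,0,0],[0,0,0],0],
    [[0,0,0],[0,0,0],0],
    [[0,0,0],[0,0,0],0],
    [[0,0,-2],[0,0,0],0],
    [[0,0,-6],[0,0,0],0],
    [[0,0,-11],[0,0,0],0],
    [[0,-5,-16],[0,0,0],0],
    [[0,-10,-20],[0,0,0],0],
    [[0,-13,-22],[0,0,0],0],
    [[0,-13,-22],[0,0,0],0]
  ]
}}

```text
time: 32.25
eef_pos: [0.5406, 0.091, 0.2458]
eef_rot: [[0.972, 0.236, 0.008], [0.236, -0.972, 0.002], [0.008, 0.0, -1.0]]
force: [0.3, -1.2, -0.0]
width: 0.0877
```

Run:
```python
from h import *
from station import env, eyes
s=env.observe(); f=eyes.grab_frame("wrist"); E=wristE(f,s);K=f["K"]
np.savez("w2.npz",img=f["img"],K=K,E=E); print(s["time"],s["eef_pos"])
h=cv2.cvtColor(f["img"],cv2.COLOR_RGB2HSV)
cv2.imwrite("pics/w2.png",f["img"][:,:,::-1])
```

```text
32.25 [0.54056862 0.0910276  0.24580892]
```

View pics/w2.png

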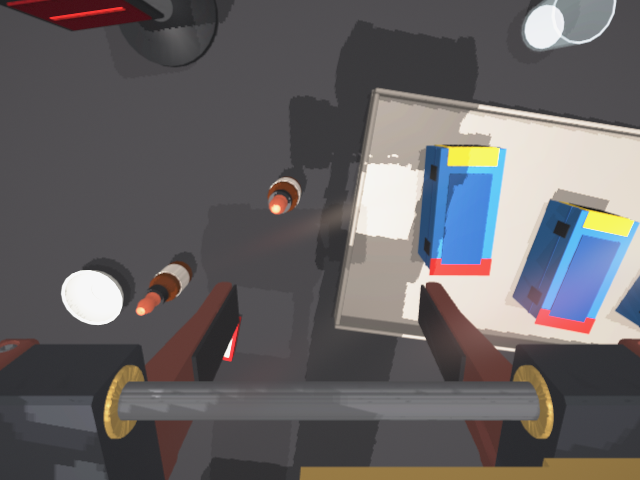

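Request:
{"fn": "drive_tool", "kwargs": {
  "commands": [
    [[0,-4,0],[0,0.1,0],0],
    [[0,-8,0],[0,0.2,0],0],
    [[0,-12,0],[0,0.3,0],0],
    [[0,-12,0],[0,0.3,0],0],
    [[0,-12,0],[0,0.3,0],0]
  ]
}}

```text
time: 32.8
eef_pos: [0.5116, 0.2081, 0.2451]
eef_rot: [[0.925, 0.239, 0.294], [0.228, -0.971, 0.071], [0.303, 0.001, -0.953]]
force: [0.2, -0.2, -0.0]
width: 0.0878
```

Run:
```python
from h import *
from station import env, eyes
s=env.observe(); f=eyes.grab_frame("wrist"); E=wristE(f,s);K=f["K"]
np.savez("w3.npz",img=f["img"],K=K,E=E); print(s["time"],s["eef_pos"])
cv2.imwrite("pics/w3.png",f["img"][:,:,::-1])
```

```text
32.8 [0.511553   0.20813945 0.24514769]
```

View pics/w3.png

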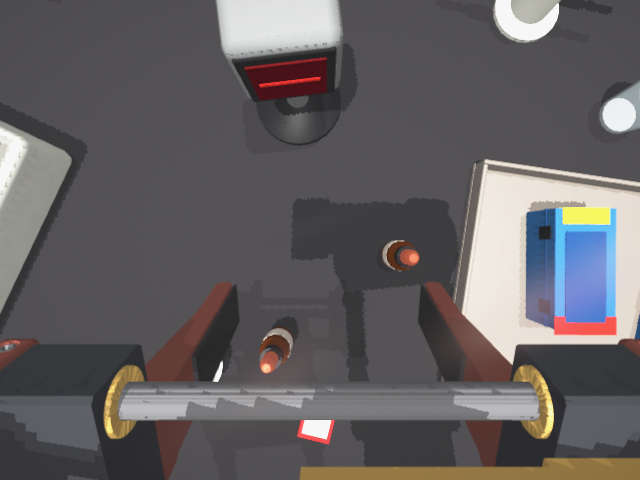

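```bash
python3 - <<'E'
from h import *
from scipy.optimize import least_squares
d=np.load("w3.npz");K,E,im=d["K"],d["E"],d["img"].astype(int)
R=im[...,0];m=((R>60)&(R>2*im[...,1])&(R>2*im[...,2])).astype(np.uint8);m[130:]=0;m[:,:200]=0;m[:,360:]=0
m=cv2.morphologyEx(m,cv2.MORPH_CLOSE,np.ones((5,5),np.uint8))
c=max(cv2.findContours(m,cv2.RETR_EXTERNAL,cv2.CHAIN_APPROX_NONE)[0],key=cv2.contourArea)
for e in np.linspace(1,12,30):
    q=cv2.approxPolyDP(cv2.convexHull(c),e,True)[:,0]
    if len(q)<=4: break
print(q.tolist(),cv2.contourArea(c))
q=q.astype(float);q=q[np.argsort(q[:,1])];o=np.r_[sorted(q[:2].tolist()),sorted(q[2:].tolist())]  # TL TR BL BR
def mod(p):
    x,y,a,w,h=p;l=np.array([-np.sin(a),np.cos(a),0])  # reader's left(+y)
    C=np.array([x,y,.145]);u=np.array([0,0,1.])
    return proj(np.array([C+l*w+u*h,C-l*w+u*h,C+l*w-u*h,C-l*w-u*h]),K,E)
s=least_squares(lambda p:(mod(p)-o).ravel(),[.65,.27,.39,.03,.02])
print(np.round(s.x,4),np.round(s.fun,1))
x,y,a=s.x[:3];print("case centre target",x-.12*np.cos(a),y-.12*np.sin(a))
# quick check of head: front-top edge, top face z?
E
python3 rel.py .547 -.314 .14 -.1445;python3 rel.py .547 -.23 .25 -.1445
```

```text
[[326, 91], [260, 99], [244, 67], [326, 57]] 2552.0
[0.6509 0.2737 0.3648 0.0278 0.0287] [ 0.2 -0.1 -0.1 -0.  -0.3  0.1  0.2  0. ]
case centre target 0.5387897321073042 0.23084645914616672
t 32.85 shift cm [-11.8   51.47   7.39] turn [-0.058 -0.304  0.381] w 0.0874
t 32.85 shift cm [-6.57 43.32 -2.5 ] turn [-0.058 -0.304  0.381] w 0.0874
```

Request:
{"fn": "drive_tool", "kwargs": {
  "commands": [
    [[-0.6,4.5,-0.3],[0,-0.05,0.04],0],
    [[-1.3,9,-0.5],[-0.01,-0.1,0.08],0],
    [[-2,13.5,-0.8],[-0.02,-0.15,0.12],0],
    [[-2.7,18,-1],[-0.03,-0.2,0.17],0],
    [[-3.4,22.5,-1.3],[-0.04,-0.25,0.21],0],
    [[-4.1,27,-1.6],[-0.05,-0.3,0.25],0],
    [[-4.8,31.5,-1.8],[-0.058,-0.304,0.29],0],
    [[-5.5,36,-2],[-0.058,-0.304,0.34],0],
    [[-6.2,40.5,-2.3],[-0.058,-0.304,0.381],0],
    [[-6.57,43.3,-2.5],[-0.058,-0.304,0.381],0],
    [[-6.57,43.3,-2.5],[-0.058,-0.304,0.381],0]
  ]
}}

```text
time: 33.95
eef_pos: [0.546, -0.236, 0.248]
eef_rot: [[0.988, -0.151, -0.003], [-0.151, -0.988, -0.0], [-0.003, 0.001, -1.0]]
force: [-0.8, 0.1, -0.8]
width: 0.0879
```

```bash
python3 - <<'E'
from h import *
from station import env, eyes
s=env.observe(); f=eyes.grab_frame("wrist"); E=wristE(f,s);K=f["K"]
cv2.imwrite("pics/w4.png",f["img"][:,:,::-1])
h=cv2.cvtColor(f["img"],cv2.COLOR_RGB2HSV);m0=((h[...,1]>90)&(h[...,2]>50)).astype(np.uint8)
for nm,x,y,w in(("left",.570,-.038,.24),("mid",.542,-.178,.03),("right",.547,-.314,-.1445)):
    uv=proj(boxpts(x,y,w,.005,.12,.06,.054),K,E)
    lo=np.maximum(0,np.floor(uv.min(0)-12)).astype(int);hi=np.minimum([640,480],np.ceil(uv.max(0)+12)).astype(int)
    m=np.zeros_like(m0);m[lo[1]:hi[1],lo[0]:hi[0]]=m0[lo[1]:hi[1],lo[0]:hi[0]]
    m=cv2.morphologyEx(m,cv2.MORPH_OPEN,np.ones((3,3),np.uint8))
    r=np.zeros_like(m);cv2.fillConvexPoly(r,cv2.convexHull(cv2.findNonZero(m)),1)
    print(nm,np.round(fit([(r,K,E,(*lo,*hi))],[x,y,w*10]),4))
E
python3 rel.py .547 -.314 .0195 -.1445
```

```text
left [ 0.5741 -0.0365  0.2264  0.0451]
mid [ 0.5432 -0.1748  0.0463  0.2748]
right [ 0.5498 -0.3142 -0.1368  0.046 ]
t 34.0 shift cm [ 1.34  7.95 22.88] turn [-0.     0.003 -0.005] w 0.0881
```

Request:
{"fn": "drive_tool", "kwargs": {
  "commands": [
    [[0.7,4,2],[0,0,0],0],
    [[1.5,8,5],[0,0,0],0],
    [[1.5,8,10],[0,0,0],0],
    [[1.5,8,15],[0,0,0],0],
    [[1.5,8,19],[0,0,0],0],
    [[1.5,8,22],[0,0,0],0],
    [[1.5,8,22.9],[0,0,0],0],
    [[1.5,8,22.9],[0,0,0],0],
    [[1.5,8,22.9],[0,0,0],1],
    [[1.5,8,22.9],[0,0,0],1],
    [[1.5,8,22.9],[0,0,0],1],
    [[1.5,8,22.9],[0,0,0],1]
  ]
}}

```text
time: 35.2
eef_pos: [0.5492, -0.3151, 0.0209]
eef_rot: [[0.989, -0.149, -0.001], [-0.149, -0.989, -0.0], [-0.001, 0.0, -1.0]]
force: [-1.7, -3.6, 5.2]
width: 0.0599
```

Request:
{"fn": "drive_tool", "kwargs": {
  "commands": [
    [[0,0,0],[0,0,0],1],
    [[0,0,0],[0,0,0],1],
    [[0,0,-2],[0,0,0],1],
    [[0,0,-5],[0,0,0],1],
    [[0,0,-9],[0,0,0],1],
    [[0,0,-13],[0,0,0],1],
    [[0,-3,-17],[0,0.15,0],1],
    [[0,-6,-21],[0,0.3,0],1],
    [[0,-8,-22],[0,0.34,0],1],
    [[0,-8,-22],[0,0.34,0],1],
    [[0,-8,-22],[0,0.34,0],1],
    [[0,-8,-22],[0,0.34,0],1]
  ]
}}

```text
time: 36.4
eef_pos: [0.5607, -0.2363, 0.2383]
eef_rot: [[0.934, -0.15, 0.325], [-0.142, -0.989, -0.049], [0.329, -0.0, -0.944]]
force: [-0.3, -0.5, -5.6]
width: 0.0595
```

```bash
python3 avg.py
```

```text
torque tool y [-0.342 -0.339 -0.34  -0.328 -0.312 -0.407 -0.332] mean [ 1.9400e-02 -3.4280e-01  1.4500e-02  1.1000e-03 -1.0540e-01 -4.2959e+00
  3.2980e-01] t 36.7
```

Request:
{"fn": "drive_tool", "kwargs": {
  "commands": [
    [[0,0,0],[0,-0.15,0],1],
    [[0,0,0],[0,-0.3,0],1],
    [[0,0,0],[0,-0.45,0],1],
    [[0,0,0],[0,-0.6,0],1],
    [[0,0,0],[0,-0.68,0],1],
    [[0,0,0],[0,-0.68,0],1],
    [[0,0,0],[0,-0.68,0],1],
    [[0,0,0],[0,-0.68,0],1],
    [[0,0,0],[0,-0.68,0],1]
  ]
}}

```text
time: 37.65
eef_pos: [0.5607, -0.2364, 0.2426]
eef_rot: [[0.933, -0.15, -0.327], [-0.142, -0.989, 0.049], [-0.331, 0.001, -0.944]]
force: [-0.2, -0.1, -4.0]
width: 0.0595
```

```bash
python3 avg.py
```

```text
torque tool y [0.272 0.27  0.267 0.337 0.266 0.3   0.293] mean [ 0.0295  0.2865 -0.0223  0.039  -0.3485 -4.3996 -0.3324] t 37.95
```

```bash
python3 rel.py .50 .21 .24 .37
```

```text
t 38.0 shift cm [-11.98 -43.21   4.3 ] turn [-0.089  0.333 -0.515] w 0.06
```

Request:
{"fn": "drive_tool", "kwargs": {
  "commands": [
    [[-0.5,-2,0.2],[-0.02,0.1,-0.05],1],
    [[-1.6,-6,0.6],[-0.05,0.22,-0.15],1],
    [[-2.8,-10,1],[-0.08,0.33,-0.22],1],
    [[-4,-14.4,1.4],[-0.089,0.333,-0.28],1],
    [[-5.2,-18.7,1.9],[-0.089,0.333,-0.34],1],
    [[-6.4,-23,2.3],[-0.089,0.333,-0.4],1],
    [[-7.6,-27.3,2.7],[-0.089,0.333,-0.46],1],
    [[-8.8,-31.6,3.2],[-0.089,0.333,-0.515],1],
    [[-10,-36,3.6],[-0.089,0.333,-0.515],1],
    [[-11,-39.8,4],[-0.089,0.333,-0.515],1],
    [[-12,-43.2,4.3],[-0.089,0.333,-0.515],1],
    [[-12,-43.2,4.3],[-0.089,0.333,-0.515],1]
  ]
}}

```text
time: 39.2
eef_pos: [0.4982, 0.2139, 0.2398]
eef_rot: [[0.93, 0.367, -0.002], [0.367, -0.93, 0.001], [-0.001, -0.002, -1.0]]
force: [0.4, -0.2, -4.7]
width: 0.0598
```

```bash
python3 rel.py .539 .231 .134 .37
```

```text
t 39.2 shift cm [ 4.44 -0.08 10.58] turn [-0.002  0.001  0.005] w 0.0598
```

Request:
{"fn": "drive_tool", "kwargs": {
  "commands": [
    [[0,0,3],[0,0,0],1],
    [[0,0,6],[0,0,0],1],
    [[0,0,9],[0,0,0],1],
    [[1,0,10.6],[0,0,0.005],1],
    [[2.5,-0.1,10.6],[0,0,0.005],1],
    [[3.8,-0.1,10.6],[0,0,0.005],1],
    [[4.4,-0.1,10.6],[0,0,0.005],1],
    [[4.4,-0.1,10.6],[0,0,0.005],1],
    [[4.4,-0.1,10.6],[0,0,0.005],1]
  ]
}}

```text
time: 40.1
eef_pos: [0.5387, 0.2308, 0.134]
eef_rot: [[0.932, 0.362, -0.002], [0.362, -0.932, 0.001], [-0.001, -0.002, -1.0]]
force: [-0.3, 0.7, -4.5]
width: 0.0599
```

```bash
python3 rel.py .539 .231 .134 .37; python3 st.py
python3 - <<'E'
from h import *
from station import eyes
f=eyes.grab_frame("top");a=f["img"][110:330,120:520,::-1];a=cv2.resize(a,None,fx=2,fy=2,interpolation=cv2.INTER_CUBIC)
g=eyes.grab_frame("scene");b=g["img"][180:470,180:540,::-1]
cv2.imwrite("pics/f1.png",a);cv2.imwrite("pics/f2.png",cv2.resize(b,None,fx=2,fy=2,interpolation=cv2.INTER_CUBIC))
E
```

```text
t 40.1 shift cm [ 0.04 -0.    0.  ] turn [-0.002  0.001  0.   ] w 0.0599
time 40.1
eef_pos [0.5387, 0.2308, 0.134]
force [-0.3006, 0.7406, -4.4898]
wrist_torque [-0.0265, 0.105, -0.0335]
width 0.0599
qpos [0.3459, 0.0552, 1.4248, 0.0015, 1.6631, 1.5467]
torque in tool [ 0.0134 -0.1075  0.0337] toolx [ 0.932  0.362 -0.001]
```

View pics/f1.png

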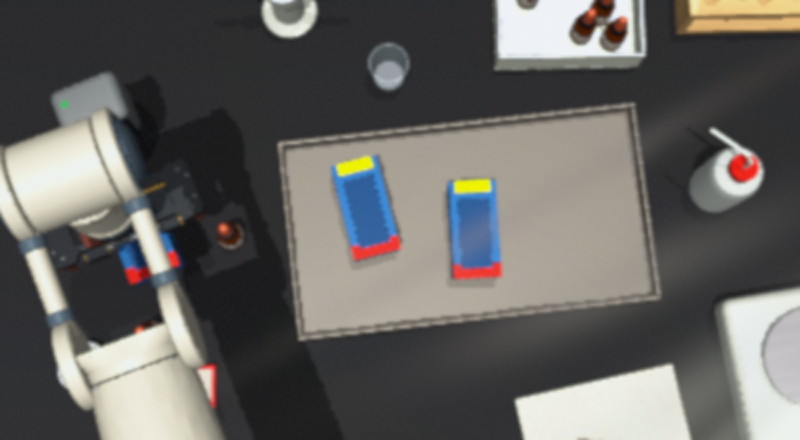

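View pics/f2.png

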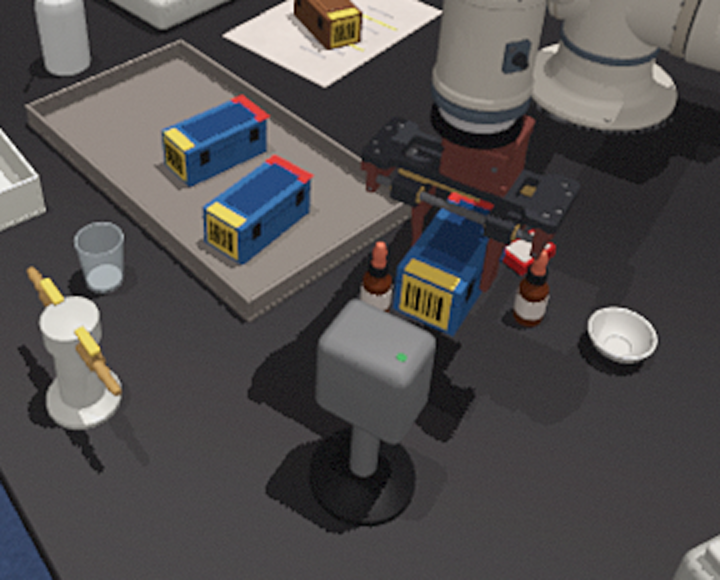

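Run:
```python
from h import *
from station import env,eyes
s=env.observe();f=eyes.grab_frame("scene");im=f["img"][:,:,::-1].copy()
B=cv2.resize(im[270:400,360:460],None,fx=6,fy=6,interpolation=cv2.INTER_CUBIC)[:600]
P=boxpts(.539,.231,.37,.118,.12,.06,.054)
def d(P,es,c):
    u=(proj(P,f["K"],f["extrinsics"])-[359.5,269.5])*6
    for a,b in es: cv2.line(B,tuple(np.int32(u[a])),tuple(np.int32(u[b])),c,1)
d(P,[(4,5),(5,7),(7,6),(6,4),(1,5),(3,7),(2,6)],(0,255,0))
c,k=np.cos(.365),np.sin(.365);o=np.array([.6509,.2737,0])
H=np.array([o+[c*a-k*b,k*a+c*b,z] for a in(0,.062) for b in(-.041,.041) for z in(.102,.188)])
d(H,[(0,1),(1,3),(3,2),(2,0),(1,5),(3,7),(5,7),(4,5),(6,7),(4,6)],(255,0,255))
cv2.imwrite("pics/f3.png",B)
```

```text
(no output)
```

View pics/f3.png

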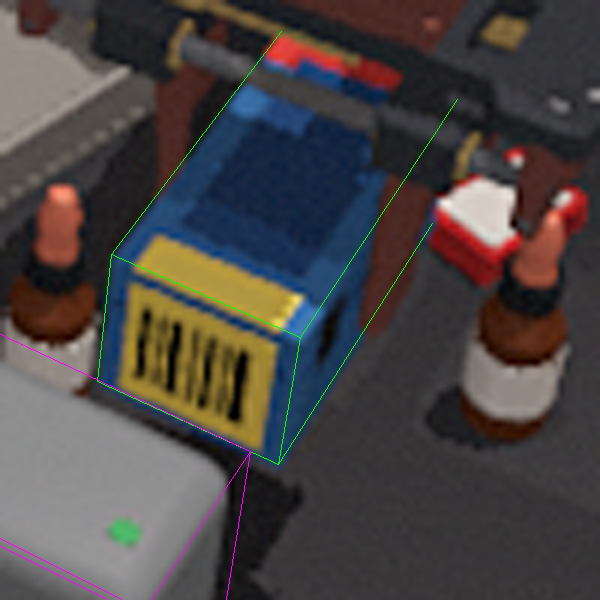

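Run:
```python
from station import env,ticket
print(env.observe()["time"],env.observe()["width"]); print(ticket.job_done())
```

```text
40.25 0.059770333600075116
the job is handed in; nothing more can be done
None
```

I judged the right-hand case (most negative y) to be the rattling one. I handed the job in while holding it up at the reader, at 40.3 s of the 70 s allowed.

**Finding the case:** I lifted and shook all three cases end to end. I couldn't hear or directly feel a knock, so I judged by tipping each case and reading the wrist moment:

| Case | Moment per unit of tilt | Level readings after tipping each way |
|---|---|---|
| Right | 0.95 N m | about -0.02 and -0.05, in the direction of a shifted weight |
| Left | 1.17 N m | about -0.005 and +0.024, no sign of a shift |
| Middle | not measured | about 0 and +0.01, no sign of a shift |

- **Size of the difference:** Right fell about 0.20 N m short of the left over the full tilt range. A ball running to the low end should give about 0.17 N m.
- **Weak spots:** Right's level-pose shift was smaller than a ball resting fully at the end would give. The middle was ruled out on its level readings alone. With the case held at the reader, the level moment was about -0.11 N m, which fits the ball lying at the label end.

**Setting back:** Both quiet cases are back flat in the tray at their old places. I also set the right case back once, before I knew it was the one, and picked it up again.

**Last checks:**
- **Position:** The case is level to about 0.002 rad. By calculation the label is 6 cm from the window, at 145 mm height and centred.
- **Grip:** It reads 59.8 mm, with no sign of slipping.
- **Pictures:** An outline of the expected pose matches the camera picture to within a few pixels, and I saw nothing else disturbed.
- **Disagreement:** The reader's heading came out at 0.365 rad from the wrist camera but 0.38 to 0.41 from the rougher top view. I used 0.37, so the label could be off square by up to about 2 degrees.

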